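# Load a test cartridge under the reader's spring cover

### The job

Load the test cartridge that lies in the tray of the small reader: with one fingertip push the orange bar in from its outer side and keep it there, so that the blue spring cover stays open, and meanwhile push the cartridge along the tray with the other fingertip until it is fully home against the reader head. Then let the bar go, so that the cover springs down onto the cartridge, and move clear. Only push: do not lift the cartridge, and do not disturb the other things on the bench.

Things in the scene. Friction and masses are not known exactly. Their poses are not given: they have to be found in the camera images.
- reader: white cartridge reader, 245 mm long, fixed; place and yaw vary. Origin on the bench, under the tray's centre line, 1 mm before the cover's pad. +x along the tray to the reader head (away from the robot), +y to the bar side, +z up. Tray floor z = 12 mm, x -130 to 43, open in front; walls at y = +-24, 7 thick, 9 high. Base reaches y = +-35, but y = 55 at x > -7. At x < -12 only the bar stands above the walls
- stop (a point): foot of the reader head's flat front face, on the tray floor's centre line: reader x = 43, y = 0, z = 12 mm. Home = the cartridge's far edge against it: cartridge centre at reader x = 12, near edge at x = -19 mm, sticking out from under the cover toward the robot. Head: x 43 to 115, y -35 to 55, top z = 52 mm
- hinge (a point): on the cover's hinge axis (along reader x), at reader x = 0, y = 38, z = 50 mm, between two posts (x -10 to 43, y 33 to 43, top z = 57). Cover and bar are one rocker like an upturned V: to the right the blue plate with its pad (x 1 to 36) over the tray, to the left the bar. Fully open, the plate's edge is 67 mm above the bench
- cover (a joint): angle of blue cover and orange bar, rad: 0 shut, 0.6 fully open (stop). Shut, its pad (y -24 to 8 mm) is 1 to 5 mm above the tray floor and blocks the way; the cartridge passes freely from 0.25 up. A spring shuts it (about 1.8 N at the bar at first, 2.6 N fully open) as soon as the bar is let go. On a cartridge that is home it rests at about 0.12
- press_bar (a point): on the orange bar's axis, at reader x = -60. The bar is round, 10 mm thick, along reader x from -125 to 37 mm. Shut, its axis is at reader y = 56, z = 32; pushed toward the tray (reader -y) it swings 26 mm about the hinge: at joint 0.5 y = 45, z = 25; at 0.6 y = 43, z = 24. Below and outside it is free space down to the bench at x < -10
- cartridge: white test cartridge with a red button, lying flat in the tray in front of the cover, 44 mm wide, 62 mm long, 10 mm high (solid to 8 mm), about 22 g. Origin at the centre of its underside; its y axis is its long axis, along the tray and pointing to the reader head, its z axis points up. It starts with its centre at reader x between -56 and -40 mm
- cup_blue: blue-lidded specimen cup, 62 mm wide, 69 mm tall, origin at the centre of its underside; a bystander, leave it alone
- tube_blue: upright 50 ml tube with blue cap, 34 mm wide, 113 mm tall, origin at the centre of its underside; a bystander, leave it alone
- pouch: silvery foil pouch lying flat, 85x135x13 mm, origin at the centre of its underside; a bystander, leave it alone
- spare: spare test cartridge lying on the bench outside the reader, 44x62x10 mm, origin at the centre of its underside; a bystander, leave it alone
Not all that is in view belongs to the job. Leave any yellow look-alike of the cartridge alone.

How it is judged:
On the way, in this order (a step that is already met when the one before it is completed fails the run):
1. the cover is held open by a finger on the bar while the cartridge still lies in front of it (value of joint cover above 0.25 rad and contact force between the fingers and cover above 0.2 N and x of cartridge in the frame of reader below -0.032 m), for 0.2 s.
2. the cartridge is home against the head while a finger still holds the cover open (value of joint cover above 0.25 rad and contact force between the fingers and cover above 0.2 N and x of cartridge in the frame of reader between 0.007 and 0.016 m and y of cartridge in the frame of reader between -0.008 and 0.008 m and z of cartridge in the frame of reader below 0.016 m and angle between the y axis of cartridge and the x axis of reader, either way round below 0.15 rad), for 0.2 s.
At the end, for the whole second after the job is handed in: the cartridge lies flat and at rest in the tray, its centre at most 5 mm short of the home place (12 mm past the reader's origin), within 0.15 rad of the tray's direction, and the cover has sprung down onto it (joint below 0.18, pad pressing on the cartridge) (x of cartridge in the frame of reader between 0.007 and 0.016 m and y of cartridge in the frame of reader between -0.008 and 0.008 m and z of cartridge in the frame of reader below 0.016 m and angle between the y axis of cartridge and the x axis of reader, either way round below 0.15 rad and value of joint cover below 0.18 rad and contact force between cover and cartridge above 0.1 N and linear speed of cartridge below 0.02 m/s); the robot touches nothing.
It fails at once if the cartridge is lifted from the tray or tipped (z of cartridge in the frame of reader above 0.022 m or angle between cartridge's own z axis and vertical above 0.3 rad).
It fails at once if a bystander is moved by more than 2 cm or tipped over (distance of any of cup_blue, tube_blue, pouch, spare from where it was at the start of the episode above 0.02 m or angle between any of cup_blue, tube_blue, pouch, spare's own z axis and vertical above 0.4 rad).
It also fails if it takes over 42 s, if anything falls off the work surface, if the arm or the gripper's body presses on something with over 40 N, if the wrist force passes 120 N, or if a joint passes its speed limit or range.

### The arm

A 6-joint arm with a two-finger parallel gripper is mounted at the origin on a cart in front of the work surface, level with it; the furniture and walls round the work are solid. World frame = base frame: x ahead of the robot, y to its left, z up, the work surface at z = 0. Lengths are in m, angles in rad, forces in N, time in s.
With the tool pointing down it reaches from about 0.2 to 0.875 m from the base axis. Payload 3.4 kg.
Tool frame: the origin (TCP) lies midway between the tips of the shut fingers; the grasp point (between the pads) lies 19 mm behind it; z points along the fingers, y is the direction in which the jaws open and shut (so a half turn about z gives the same grasp; the last joint's range is limited). The gripper opens to 94 mm and grips with 3 to 60 N. Pads are 16 mm wide; open, the fingers measure 119 mm over their backs; the gripper's body (75 mm by 177 mm) begins 78 mm behind the grasp point.
Start: joints at [1.067, 0.276, 1.505, -0, 1.361, -0.121], TCP at [0.215, 0.533, 0.205] pointing down, gripper open.
Joint ranges: [-2.89, 2.89], [-0.75, 2.08], [0.22, 2.7], [-1.18, 4.32], [0.11, 2.71], [-2.7, 2.7]. Speed limits (rad/s): [2.57, 2.57, 3.14, 3.14, 3.14, 3.14].

### API

Orientations are given as a unit quaternion [w, x, y, z].
In Python, from plant import env gives the robot as it stands. The module is installed in compiled form; this text tells all that it offers.
- The arm moves only by the tool send_rows, never from a script. Its argument "targets" is a list of rows, each an object of numbers: "x", "y", "z": the shift along the world's x, y, z in m; "spin": the turn about the world's z in rad; "jaw": the opening, from -1 (shut) to 1 (fully open). A call has 1 to 12 rows; each row is the pose to reach, as a shift and turn from the pose commanded when the call began; what a row does not reach only later rows make up. A row lasts 1/8 s, in which the tool goes at most 62.5 mm and 10.7 degrees, less where a joint would pass 70% of its speed; a pose out of reach is approached as far as the arm can. A call with a gripper value outside its range is refused whole. The fingers move at their own pace and stop on an object; the grip force is fixed at half the most. Time passes only in rows, so rows that repeat a pose let the fingers close. It gives the time, the measured TCP pose, the force and the opening at its end, in the units of the state.
- env.get_obs(): the state, without advancing time (a new reading comes with each control period).
- env.camera(name): name is "scene" or "top"; returns a dict with "color" (384x512x3 uint8, red, green, blue), "fx", "fy", "cx", "cy" (pixels), "world_from_camera" (4x4, takes a point from camera to world coordinates). Camera axes: x right, y up, looking along -z (the intrinsics and any distortion apply to the point x, -y, -z); pixel columns grow to the right and rows downward; lengths in m; the calibration is good to about 2 mm. A picture is of the moment at which its call begins. There is no depth.
- env.sign_off(): hands the job in, once; it reports no verdict.
Trained networks look in a picture, given as the dict that the camera call returned (one of the last four; its "shot" number tells which), for a name from the list of things; names that differ only in an ending like _2 or _b are one class to them, and where a whole thing is asked for, a point or a joint stands for the part that bears it (a point fixed in the world has none). Each returns a list of dicts, best first, with "conf" (0 to 1); they miss things now and then, are a little off and sometimes report something else, mostly with a low value. They report only what shows in the picture. A call takes as long as a camera call. They do not tell look-alikes from the thing itself.
- env.boxes_of(picture, query): "at" ([x, y, z] in m, in the coordinates of the camera as it stood for that picture, good to about 4 mm: the middle of the surface that is visible of it).
- env.outline_of(picture, query): "mask" (384x512 bool, what is visible of it).
- env.spot_point(picture, query): "at" ([x, y, z] in m, in the coordinates of the camera as it stood for that picture, good to about 4 mm: a listed point, or the origin of a listed thing).
The state is a dict: "time": time; "qpos": joint angles; "qvel": joint speeds; "joint_torque": joint torques, N m; "tool_pos": TCP position; "ee_rot": TCP orientation; "wrist_force": force on the tool from outside, world axes, zero at the start; "ft_torque": the same for the moment, N m; "grip_width": finger opening in m.
Only numpy, scipy, OpenCV 4.12 (cv2) and the standard library are available. Lean on these libraries where they do the work, as an engineer would, in place of code of your own. Each camera call takes 0.05 s, during which the arm holds its last target.

## Working session

There is one attempt and no reset: what is moved stays moved. The work goes in short steps, Python scripts to look and compute and a tool call to move; the robot and the scene stay as the last step left them, time stands still between calls to the robot, and variables do not carry over. Pictures are saved under pics/ and viewed, and the job is handed in when it is done.

Besides the shell and the picture viewer there is one more tool, called after "Call:" as name(argument=value, ...), one argument or row to a line, values as JSON. send_rows: Moves the arm, as the interface text tells. Its arguments: {"type":"object","properties":{"targets":{"type":"array","items":{"type":"object","properties":{"x":{"type":"number"},"y":{"type":"number"},"z":{"type":"number"},"spin":{"type":"number"},"jaw":{"type":"number"}}}}},"required":["targets"]}

```bash
mkdir -p pics
cat > h.py <<'E'
import numpy as np, cv2
from plant import env
def w(p,a):
    return (p["world_from_camera"]@np.r_[a,1])[:3]
def save(p,n): cv2.imwrite(f"pics/{n}.png",p["color"][:,:,::-1])
def proj(p,X):
    c=np.linalg.inv(p["world_from_camera"])@np.r_[X,1]
    return p["cx"]+p["fx"]*c[0]/-c[2], p["cy"]+p["fy"]*(-c[1])/-c[2]
E
python3 - <<'E'
from h import *
np.set_printoptions(precision=4,suppress=True)
o=env.get_obs();print(o)
for c in("scene","top"):
    p=env.camera(c);save(p,c+"0")
    print(c,p.keys(),p["world_from_camera"][:3,3])
    for q in("reader","stop","hinge","press_bar","cartridge","spare","cup_blue","tube_blue","pouch"):
        try:
            print(q,[(w(p,d["at"]).round(4),round(d["conf"],2)) for d in env.spot_point(p,q)[:3]])
        except Exception as e: print(q,e)
E
```

```text
{'time': 0.0, 'qpos': array([ 1.067 ,  0.2766,  1.5061,  0.    ,  1.3607, -0.121 ]), 'qvel': array([ 0.0016, -0.0014,  0.0008, -0.0004, -0.0011, -0.0006]), 'joint_torque': array([  0.0006, -40.4589, -23.7227,   0.07  ,   0.0346,  -0.0001]), 'tool_pos': array([0.2145, 0.5329, 0.2046]), 'ee_rot': array([-0.0003,  0.1902,  0.9817, -0.0009]), 'wrist_force': array([ 0.1988, -0.0545,  1.0193]), 'ft_torque': array([-0.0176, -0.0112,  0.0222]), 'grip_width': 0.09361433495366711}
scene dict_keys(['color', 'fx', 'fy', 'cx', 'cy', 'world_from_camera', 'shot']) [-0.1273 -0.6316  0.6939]
reader [(array([ 0.5687,  0.0876, -0.004 ]), 0.8)]
stop [(array([0.6096, 0.0845, 0.0111]), 0.6)]
hinge [(array([0.5718, 0.1218, 0.0481]), 0.94), (array([0.4778, 0.2755, 0.0004]), 0.17)]
press_bar [(array([0.5115, 0.1467, 0.0301]), 0.62), (array([ 0.5696,  0.0849, -0.0047]), 0.47)]
cartridge [(array([0.3559, 0.1284, 0.0005]), 0.78), (array([ 0.4252, -0.0555, -0.0046]), 0.55), (array([ 0.5301, -0.0275, -0.0008]), 0.5)]
spare [(array([0.4816, 0.2736, 0.0025]), 0.65), (array([ 0.3869, -0.3792, -0.0032]), 0.57)]
cup_blue [(array([ 0.5612, -0.2947, -0.003 ]), 0.72)]
tube_blue [(array([ 0.5999,  0.3067, -0.0039]), 0.79)]
pouch [(array([ 0.3903, -0.3801, -0.0023]), 0.78)]
top dict_keys(['color', 'fx', 'fy', 'cx', 'cy', 'world_from_camera', 'shot']) [ 0.386  -0.0101  1.333 ]
reader [(array([0.562, 0.089, 0.002]), 0.89)]
stop [(array([0.6047, 0.0881, 0.0107]), 0.94)]
hinge [(array([0.5649, 0.1248, 0.0471]), 0.86)]
press_bar [(array([0.5087, 0.1523, 0.0317]), 0.61)]
cartridge [(array([0.3585, 0.1255, 0.0038]), 0.83), (array([0.5138, 0.089 , 0.0059]), 0.79), (array([ 0.5266, -0.0221, -0.0006]), 0.76)]
spare [(array([ 0.4766,  0.2755, -0.    ]), 0.77)]
cup_blue [(array([ 0.5606, -0.2911, -0.0038]), 0.63)]
tube_blue [(array([0.519 , 0.0899, 0.0086]), 0.73), (array([0.6026, 0.3069, 0.0036]), 0.49)]
pouch [(array([ 0.3909, -0.3749,  0.002 ]), 0.7)]
```

View pics/scene0.png

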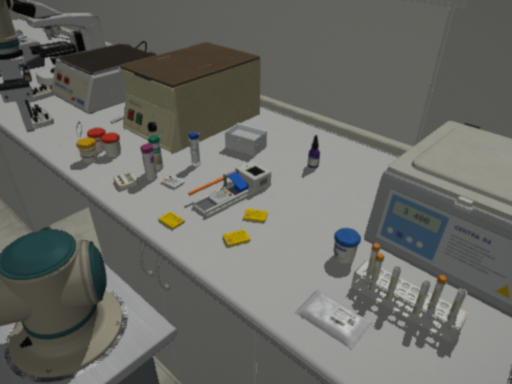

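View pics/top0.png

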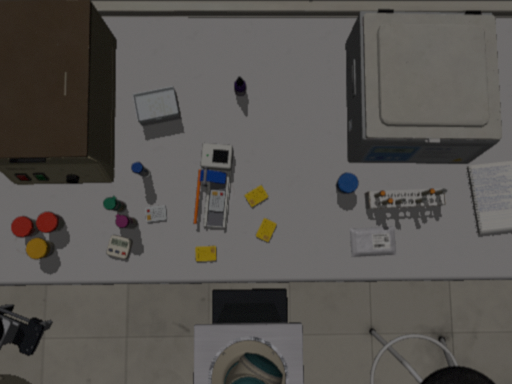

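Run:
```python
from h import *
np.set_printoptions(precision=4,suppress=True)
p=env.camera("top");s=env.camera("scene")
im=p["color"][130:260,140:270];cv2.imwrite("pics/topc.png",cv2.resize(im[:,:,::-1],None,fx=4.5,fy=4.5,interpolation=cv2.INTER_CUBIC))
im=s["color"][140:250,140:290];cv2.imwrite("pics/scc.png",cv2.resize(im[:,:,::-1],None,fx=5,fy=5,interpolation=cv2.INTER_CUBIC))
def ray(p,u,v,z):
    M=p["world_from_camera"];d=M[:3,:3]@np.array([(u-p["cx"])/p["fx"],-(v-p["cy"])/p["fy"],-1]);o=M[:3,3]
    return o+d*(z-o[2])/d[2]
for n,P in(("top",p),("scene",s)):
    h=cv2.cvtColor(P["color"],cv2.COLOR_RGB2HSV)
    m=((h[...,0]>=5)&(h[...,0]<=16)&(h[...,1]>140)&(h[...,2]>60))
    r=(slice(150,240),slice(180,215)) if n=="top" else (slice(165,210),slice(180,235))
    mm=np.zeros_like(m);mm[r]=m[r]
    v,u=np.nonzero(mm);print(n,len(u),u.min(),u.max(),v.min(),v.max())
    X=np.array([ray(P,a,b,0.034) for a,b in zip(u,v)])
    c=X.mean(0);_,_,V=np.linalg.svd((X-c)[:,:2]);d=V[0]*np.sign(V[0,0]);t=(X-c)[:,:2]@d
    print(c,"yaw",np.arctan2(d[1],d[0]),"ext",t.min(),t.max(),"ends",c[:2]+d*t.min(),c[:2]+d*t.max())
for q in("hinge","stop","press_bar","cartridge","reader"):
  for n,P in(("top",p),("scene",s)):
    print(q,n,[(w(P,d["at"]).round(4),round(d["conf"],2)) for d in env.spot_point(P,q)[:4]])
```

```text
top 134 194 200 170 223
[0.5167 0.1491 0.034 ] yaw -0.07765544255162667 ext -0.07073011554640614 0.08661195684294111 ends [0.4462 0.1546] [0.6031 0.1424]
scene 80 189 223 178 194
[0.5059 0.1459 0.034 ] yaw -0.0843911496607816 ext -0.05918710039709743 0.0626896760012324 ends [0.4469 0.1509] [0.5684 0.1407]
hinge top [(array([0.5663, 0.1275, 0.0477]), 0.57), (array([0.6052, 0.3097, 0.    ]), 0.25)]
hinge scene [(array([0.5696, 0.1257, 0.0472]), 0.7)]
stop top [(array([0.6065, 0.087 , 0.0117]), 0.96)]
stop scene [(array([0.6067, 0.0879, 0.013 ]), 0.98)]
press_bar top [(array([0.5103, 0.1551, 0.0281]), 0.71)]
press_bar scene [(array([0.5093, 0.1489, 0.0289]), 0.61)]
cartridge top [(array([0.5133, 0.09  , 0.0072]), 0.8), (array([ 0.4195, -0.0568, -0.0029]), 0.7), (array([ 0.359 ,  0.1258, -0.0001]), 0.67), (array([ 0.5253, -0.0234, -0.0016]), 0.59)]
cartridge scene [(array([ 0.4285, -0.0563, -0.005 ]), 0.75), (array([ 0.5697,  0.0853, -0.0026]), 0.67), (array([0.5159, 0.0913, 0.0116]), 0.58), (array([ 0.5328, -0.028 , -0.0055]), 0.52)]
reader top [(array([0.5607, 0.0855, 0.004 ]), 0.94)]
reader scene [(array([ 0.5688,  0.0822, -0.0029]), 0.59)]
```

```bash
sleep 1
```

```text
(no output)
```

View pics/topc.png

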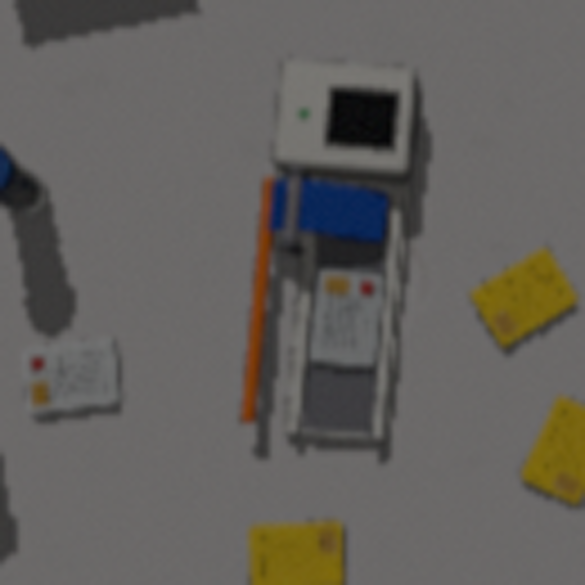

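View pics/scc.png

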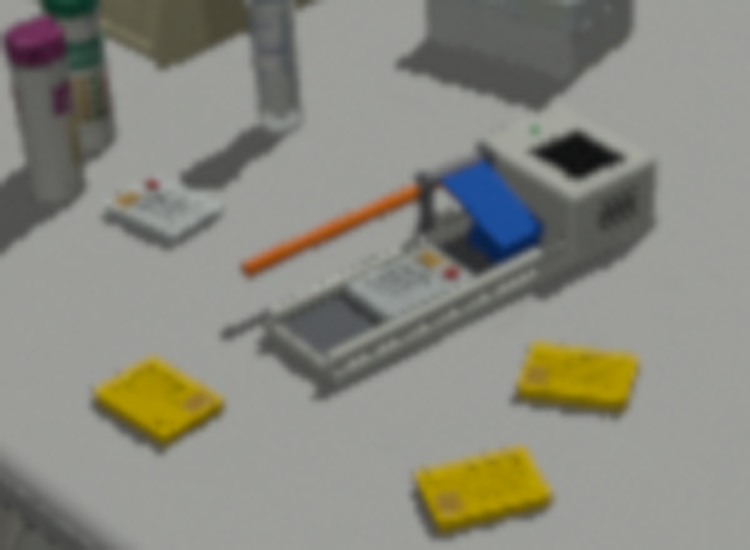

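```bash
cat > ov.py <<'E'
from h import *
def tf(o,yaw,P):
    c,s=np.cos(yaw),np.sin(yaw);return np.array([o[0]+c*P[0]-s*P[1],o[1]+s*P[0]+c*P[1],P[2]])
def overlay(P,o,yaw,n,roi,k,cx=None):
    r0,r1,c0,c1=roi
    im=cv2.resize(P["color"][r0:r1,c0:c1,::-1],None,fx=k,fy=k,interpolation=cv2.INTER_CUBIC)
    im=cv2.convertScaleAbs(im,alpha=1.5)
    def L(a,b,col):
        pts=[]
        for q in(a,b):
            u,v=proj(P,tf(o,yaw,np.array(q)/1000.));pts.append((int((u-c0+.5)*k),int((v-r0+.5)*k)))
        cv2.line(im,*pts,col,1)
    G=(0,255,0);R=(0,0,255);M=(255,0,255)
    def box(x0,x1,y0,y1,z,col):
        for a,b in(((x0,y0),(x1,y0)),((x1,y0),(x1,y1)),((x1,y1),(x0,y1)),((x0,y1),(x0,y0))):L((*a,z),(*b,z),col)
    box(43,115,-35,55,52,G); box(-130,43,-24,24,21,R);box(-130,43,-31,31,21,R)
    L((-125,56,32),(-10,56,32),M);L((-125,51,32),(-125,61,32),M)
    if cx is not None: box(cx-31,cx+31,-22,22,22,(255,255,0))
    cv2.imwrite(f"pics/{n}.png",im)
E
python3 - <<'E'
from ov import *
p=env.camera("top");s=env.camera("scene")
overlay(p,(.565,.0893),-.08,"ovt",(130,235,175,255),7,-50)
overlay(s,(.565,.0893),-.08,"ovs",(150,230,175,285),7,-50)
E
```

```text
(no output)
```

View pics/ovt.png

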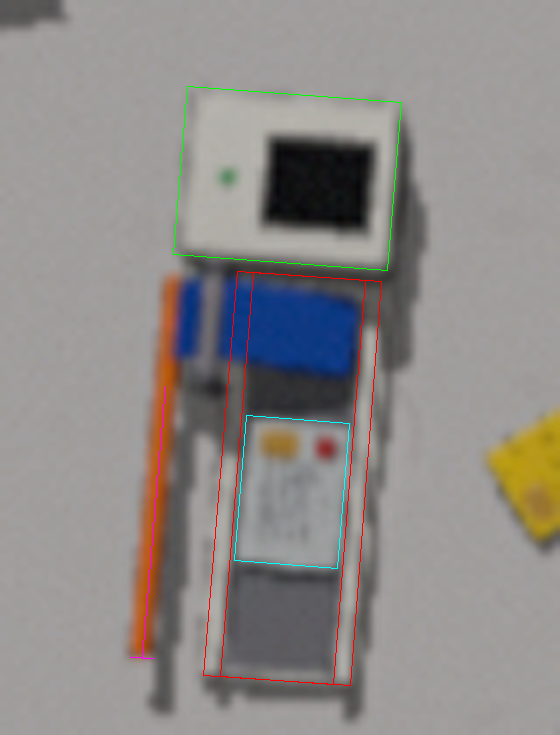

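View pics/ovs.png

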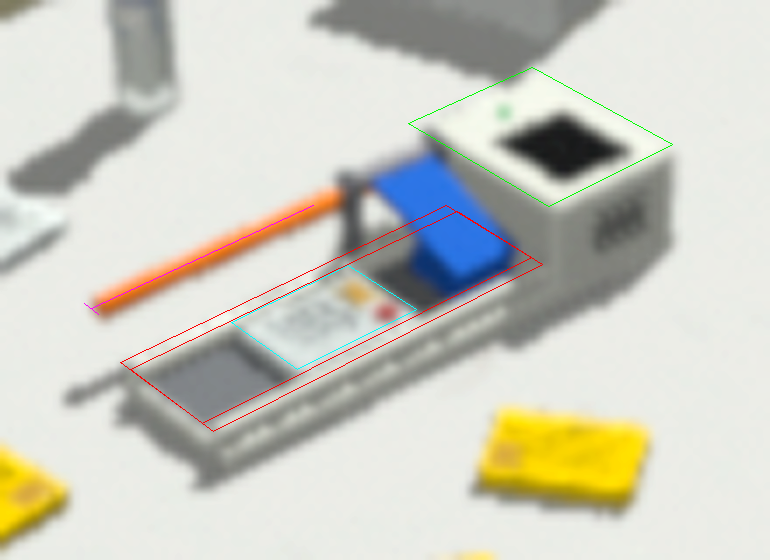

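Call:
send_rows(
  targets=[
    {"x":0.03,"y":-0.045,"z":0,"spin":0.05,"jaw":0.362},
    {"x":0.06,"y":-0.095,"z":0,"spin":0.1,"jaw":0.362},
    {"x":0.09,"y":-0.14,"z":0,"spin":0.15,"jaw":0.362},
    {"x":0.12,"y":-0.19,"z":0,"spin":0.2,"jaw":0.362},
    {"x":0.15,"y":-0.236,"z":0,"spin":0.25,"jaw":0.362},
    {"x":0.18,"y":-0.283,"z":0,"spin":0.304,"jaw":0.362},
    {"x":0.21,"y":-0.33,"z":0,"spin":0.304,"jaw":0.362},
    {"x":0.24,"y":-0.377,"z":0,"spin":0.304,"jaw":0.362},
    {"x":0.2565,"y":-0.403,"z":-0.03,"spin":0.304,"jaw":0.362},
    {"x":0.2565,"y":-0.403,"z":-0.08,"spin":0.304,"jaw":0.362},
    {"x":0.2565,"y":-0.403,"z":-0.13,"spin":0.304,"jaw":0.362},
    {"x":0.2565,"y":-0.403,"z":-0.13,"spin":0.304,"jaw":0.362},
  ],
)

```text
time: 3.2
tool_pos: [0.4681, 0.1298, 0.0727]
ee_rot: [-0.004, 0.04, 0.999, -0.001]
wrist_force: [-0.1, -0.8, 0.3]
grip_width: 0.064
```

```bash
cat > st.py <<'E'
from ov import *
import sys
np.set_printoptions(precision=4,suppress=True)
o=env.get_obs();e=o["ee_rot"]
d=o["tool_pos"][:2]-np.array([.565,.0893]);c,s=np.cos(-.08),np.sin(-.08)
print("t",o["time"],o["tool_pos"],"reader",c*d[0]+s*d[1],-s*d[0]+c*d[1],"yerr",2*np.arctan2(e[2],e[1])-np.pi/2-(np.pi/2-.08),o["wrist_force"],o["grip_width"])
n=sys.argv[1]
p=env.camera("top");s=env.camera("scene")
k=5
a=cv2.resize(p["color"][120:250,165:245,::-1],None,fx=4,fy=4,interpolation=cv2.INTER_CUBIC)
b=cv2.resize(s["color"][140:245,165:285,::-1],None,fx=4,fy=4,interpolation=cv2.INTER_CUBIC)
H=max(a.shape[0],b.shape[0]);f=lambda i:cv2.copyMakeBorder(i,0,H-i.shape[0],0,0,0)
cv2.imwrite(f"pics/{n}.png",cv2.convertScaleAbs(np.hstack([f(a),f(b)]),alpha=1.4))
E
python3 st.py s1
```

```text
t 3.2 [0.4681 0.1298 0.0727] reader -0.09984531704603802 0.03263214726166601 yerr 0.0007907045730051188 [-0.1007 -0.7717  0.2509] 0.06401989602439445
```

View pics/s1.png

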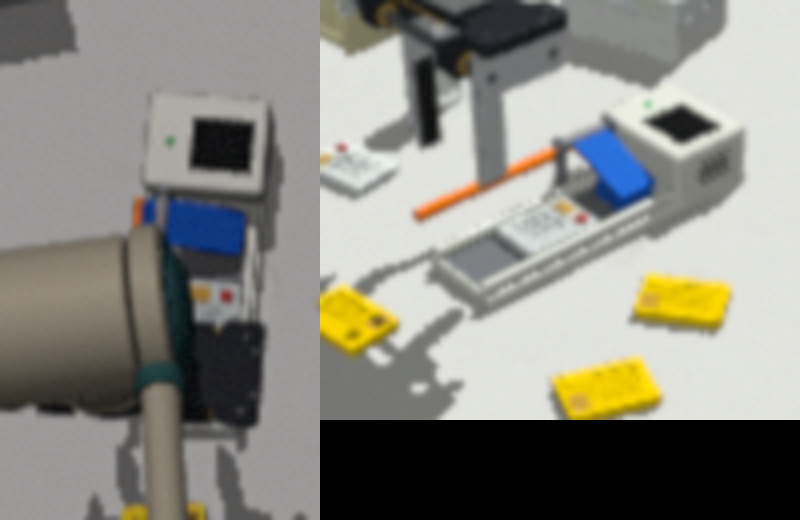

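Call:
send_rows(
  targets=[
    {"z":-0.015,"jaw":0.362},
    {"z":-0.03,"jaw":0.362},
    {"z":-0.035,"jaw":0.362},
    {"z":-0.035,"jaw":0.362},
  ],
)

```text
validation failed for argument at $.ta...
```

```bash
python3 st.py s2
```

```text
t 3.3 [0.4721 0.1306 0.0765] reader -0.09585447745005404 0.03373207004741617 yerr 0.0013261127034072118 [-0.5171  0.2291  0.0361] 0.06413919948452028
```

View pics/s2.png

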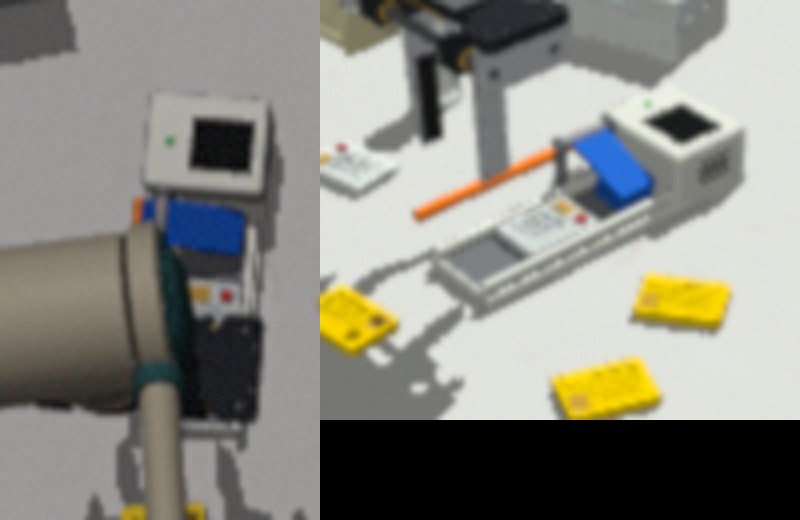

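Call:
send_rows(
  targets=[
    {"x":0,"y":0,"z":-0.015,"spin":0,"jaw":0.362},
    {"x":0,"y":0,"z":-0.03,"spin":0,"jaw":0.362},
    {"x":0,"y":0,"z":-0.036,"spin":0,"jaw":0.362},
    {"x":0,"y":0,"z":-0.036,"spin":0,"jaw":0.362},
  ],
)

```text
time: 3.9
tool_pos: [0.472, 0.1306, 0.0404]
ee_rot: [0.001, 0.039, 0.999, 0.0]
wrist_force: [-0.2, -0.2, -0.2]
grip_width: 0.0641
```

```bash
python3 st.py s3
```

```text
t 3.9 [0.472  0.1306 0.0404] reader -0.0960049020436123 0.033750442321222526 yerr 0.001457423608370867 [-0.2067 -0.1928 -0.1504] 0.0640999871029823
```

View pics/s3.png

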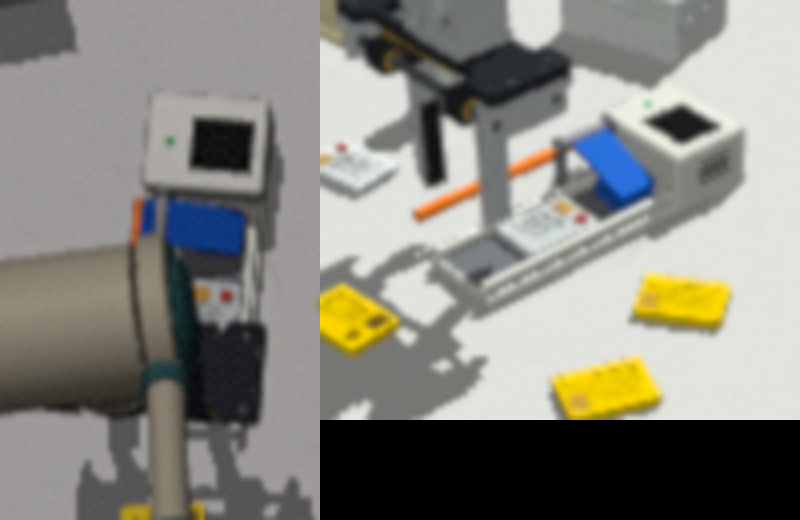

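Call:
send_rows(
  targets=[
    {"x":0,"y":0,"z":-0.009,"spin":0,"jaw":0.362},
    {"x":0,"y":0,"z":-0.018,"spin":0,"jaw":0.362},
    {"x":0,"y":0,"z":-0.0245,"spin":0,"jaw":0.362},
    {"x":0,"y":0,"z":-0.0245,"spin":0,"jaw":0.362},
  ],
)

```text
time: 4.5
tool_pos: [0.4706, 0.1303, 0.0142]
ee_rot: [-0.001, 0.039, 0.999, -0.0]
wrist_force: [1.7, 0.5, 0.4]
grip_width: 0.0639
```

```bash
python3 st.py s4
```

```text
t 4.5 [0.4706 0.1303 0.0142] reader -0.09733755641007627 0.03332234856043178 yerr 0.001204078439732914 [1.6674 0.4857 0.4033] 0.06392882427931906
```

View pics/s4.png

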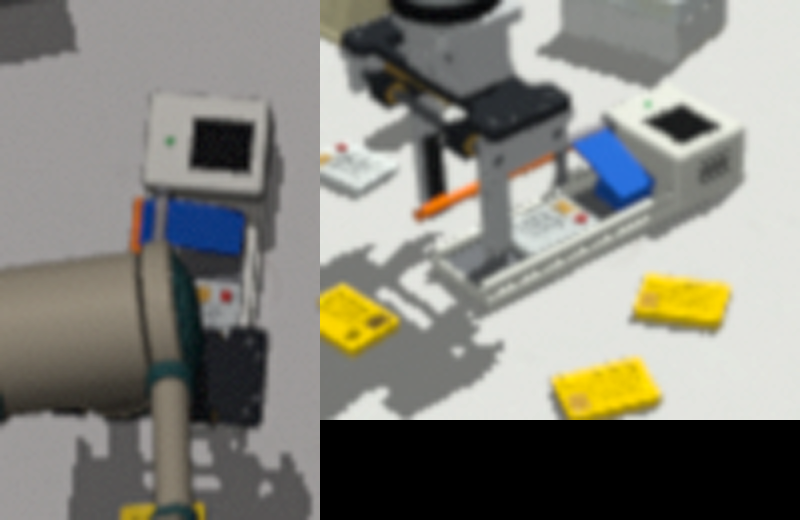

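Call:
send_rows(
  targets=[
    {"x":0,"y":-0.001,"z":0.001,"spin":0,"jaw":0.25},
    {"x":0,"y":-0.002,"z":0.001,"spin":0,"jaw":0.15},
    {"x":0,"y":-0.003,"z":0.001,"spin":0,"jaw":0.06},
    {"x":-0.0004,"y":-0.005,"z":0.001,"spin":0,"jaw":-0.02},
    {"x":-0.0004,"y":-0.005,"z":0.001,"spin":0,"jaw":-0.02},
    {"x":-0.0004,"y":-0.005,"z":0.001,"spin":0,"jaw":-0.02},
    {"x":-0.0004,"y":-0.005,"z":0.001,"spin":0,"jaw":-0.02},
  ],
)

```text
time: 5.48
tool_pos: [0.4709, 0.1271, 0.0157]
ee_rot: [0.0, 0.04, 0.999, 0.002]
wrist_force: [0.9, 6.4, -5.3]
grip_width: 0.0467
```

```bash
python3 st.py s5
```

```text
t 5.475 [0.4709 0.1271 0.0157] reader -0.0968028060010207 0.030118925838432183 yerr -0.00042249570552321813 [ 0.9103  6.3975 -5.3352] 0.046670342579625296
```

View pics/s5.png

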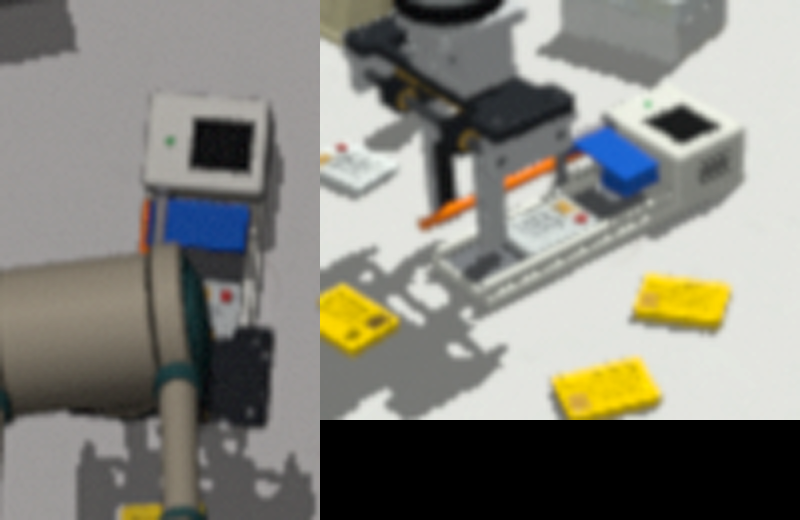

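Run:
```python
from ov import *
np.set_printoptions(precision=3,suppress=True)
P=env.camera("scene");o=env.get_obs();print(o["wrist_force"],o["ft_torque"],o["tool_pos"],o["grip_width"])
h=cv2.cvtColor(P["color"],cv2.COLOR_RGB2HSV)
m=((h[...,0]>=5)&(h[...,0]<=16)&(h[...,1]>130)&(h[...,2]>50))
mm=np.zeros_like(m);mm[165:210,180:240]=m[165:210,180:240]
v,u=np.nonzero(mm);
for c in range(186,232,4): print(c,v[u==c].mean() if (u==c).any() else None,end=' ')
print()
# predicted bar centre line for angles
r=np.hypot(18,-18);a0=np.arctan2(32-50,56-38)
for q in(0,.2,.3,.4,.5,.6):
    y=38+r*np.cos(a0-q);z=50+r*np.sin(a0-q)
    A=np.array([proj(P,tf((.565,.0893),-.08,np.array([x,y,z])/1000)) for x in(-125,-12)])
    print(q,round(y,1),round(z,1),A[0],[np.interp(c,A[:,0],A[:,1]).round(1) for c in range(186,232,4)])
```

```text
[ 0.759  6.321 -5.266] [ 1.102 -0.084 -0.017] [0.471 0.127 0.016] 0.04628334296828332
186 None 190 None 194 194.0 198 191.5 202 190.0 206 None 210 None 214 184.0 218 182.0 222 180.5 226 None 230 None 
0 56.0 32.0 [187.619 193.623] [np.float64(193.6), np.float64(192.5), np.float64(190.7), np.float64(188.8), np.float64(186.9), np.float64(185.1), np.float64(183.2), np.float64(181.4), np.float64(179.5), np.float64(179.1), np.float64(179.1), np.float64(179.1)]
0.2 52.1 28.8 [188.525 195.138] [np.float64(195.1), np.float64(194.4), np.float64(192.6), np.float64(190.7), np.float64(188.8), np.float64(187.0), np.float64(185.1), np.float64(183.2), np.float64(181.3), np.float64(180.6), np.float64(180.6), np.float64(180.6)]
0.3 49.9 27.5 [189.013 195.84 ] [np.float64(195.8), np.float64(195.4), np.float64(193.5), np.float64(191.6), np.float64(189.7), np.float64(187.9), np.float64(186.0), np.float64(184.1), np.float64(182.2), np.float64(181.2), np.float64(181.2), np.float64(181.2)]
0.4 47.6 26.4 [189.519 196.495] [np.float64(196.5), np.float64(196.3), np.float64(194.4), np.float64(192.5), np.float64(190.6), np.float64(188.7), np.float64(186.9), np.float64(185.0), np.float64(183.1), np.float64(181.8), np.float64(181.8), np.float64(181.8)]
0.5 45.2 25.6 [190.038 197.097] [np.float64(197.1), np.float64(197.1), np.float64(195.2), np.float64(193.3), np.float64(191.4), np.float64(189.6), np.float64(187.7), np.float64(185.8), np.float64(183.9), np.float64(182.4), np.float64(182.4), np.float64(182.4)]
0.6 42.7 25.0 [190.566 197.641] [np.float64(197.6), np.float64(197.6), np.float64(196.0), np.float64(194.1), np.float64(192.2), np.float64(190.3), np.float64(188.4), np.float64(186.5), np.float64(184.7), np.float64(182.9), np.float64(182.9), np.float64(182.9)]
```

Call:
send_rows(
  targets=[
    {"x":0,"y":-0.001,"z":0,"spin":0,"jaw":-0.05},
    {"x":0,"y":-0.0015,"z":0,"spin":0,"jaw":-0.09},
    {"x":0,"y":-0.0015,"z":0,"spin":0,"jaw":-0.09},
    {"x":0,"y":-0.0015,"z":0,"spin":0,"jaw":-0.09},
    {"x":0,"y":-0.0015,"z":0,"spin":0,"jaw":-0.09},
  ],
)

```text
time: 6.25
tool_pos: [0.4707, 0.1241, 0.0159]
ee_rot: [-0.0, 0.039, 0.999, 0.0]
wrist_force: [-0.0, 5.2, -3.3]
grip_width: 0.0427
```

```bash
python3 st.py s6;  python3 - <<'E'
from ov import *
P=env.camera("scene")
h=cv2.cvtColor(P["color"],cv2.COLOR_RGB2HSV)
m=((h[...,0]>=5)&(h[...,0]<=16)&(h[...,1]>130)&(h[...,2]>50))
mm=np.zeros_like(m);mm[165:210,180:240]=m[165:210,180:240]
v,u=np.nonzero(mm);
for c in range(186,232,4): print(c,v[u==c].mean() if (u==c).any() else None,end=' ')
E
```

```text
t 6.25 [0.4707 0.1241 0.0159] reader -0.09674510903380776 0.027145339818532347 yerr 0.001027039309278166 [-0.0127  5.17   -3.2504] 0.042746160673992464
186 None 190 None 194 195.5 198 192.5 202 192.0 206 None 210 None 214 186.0 218 184.0 222 183.0 226 None 230 179.0
```

View pics/s6.png

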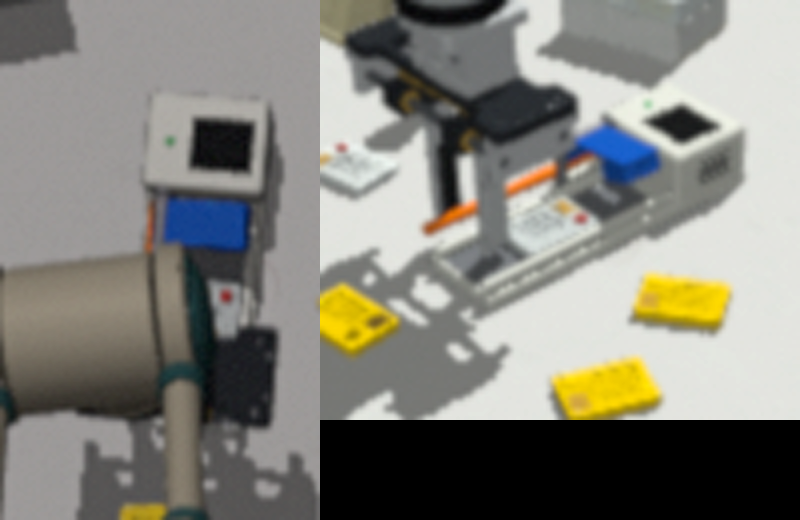

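Call:
send_rows(
  targets=[
    {"x":0.005,"y":0.0006,"z":0,"spin":0,"jaw":-0.09},
    {"x":0.01,"y":0.0002,"z":0,"spin":0,"jaw":-0.09},
    {"x":0.015,"y":-0.0002,"z":0,"spin":0,"jaw":-0.09},
    {"x":0.02,"y":-0.0006,"z":0,"spin":0,"jaw":-0.09},
    {"x":0.025,"y":-0.001,"z":0,"spin":0,"jaw":-0.09},
    {"x":0.03,"y":-0.0014,"z":0,"spin":0,"jaw":-0.09},
    {"x":0.03,"y":-0.0014,"z":0,"spin":0,"jaw":-0.09},
  ],
)

```text
time: 7.28
tool_pos: [0.5021, 0.1225, 0.0161]
ee_rot: [0.001, 0.039, 0.999, 0.0]
wrist_force: [0.7, 3.1, -0.6]
grip_width: 0.0425
```

```bash
python3 st.py s7
```

```text
t 7.275 [0.5021 0.1225 0.0161] reader -0.06532633886028485 0.02807675500114755 yerr 0.0010013977079617042 [ 0.6656  3.0857 -0.6329] 0.042503225937615206
```

View pics/s7.png

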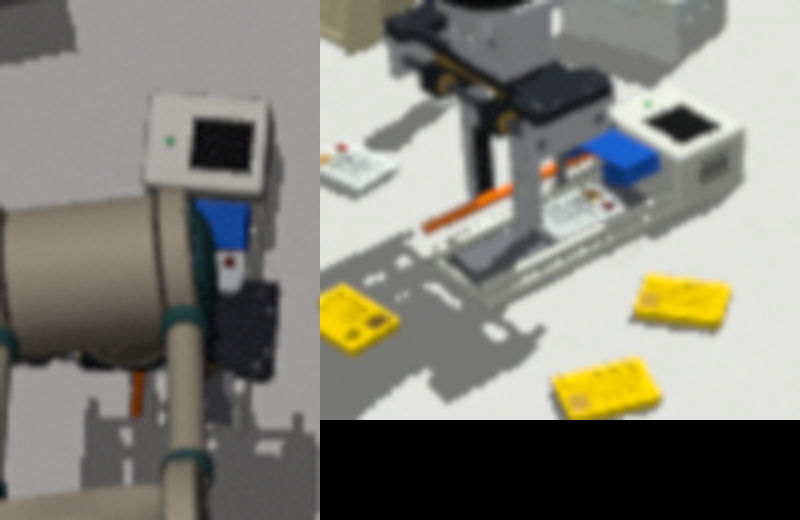

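Call:
send_rows(
  targets=[
    {"x":0.005,"y":-0.0004,"z":0,"spin":0,"jaw":-0.09},
    {"x":0.01,"y":-0.0008,"z":0,"spin":0,"jaw":-0.09},
    {"x":0.015,"y":-0.0012,"z":0,"spin":0,"jaw":-0.09},
    {"x":0.02,"y":-0.0016,"z":0,"spin":0,"jaw":-0.09},
    {"x":0.025,"y":-0.002,"z":0,"spin":0,"jaw":-0.09},
    {"x":0.03,"y":-0.0024,"z":0,"spin":0,"jaw":-0.09},
    {"x":0.03,"y":-0.0024,"z":0,"spin":0,"jaw":-0.09},
  ],
)

```text
time: 8.25
tool_pos: [0.5321, 0.1201, 0.0161]
ee_rot: [0.001, 0.039, 0.999, 0.0]
wrist_force: [-0.3, 2.9, -1.5]
grip_width: 0.043
```

```bash
python3 st.py s8
```

```text
t 8.25 [0.5321 0.1201 0.0161] reader -0.03523133819062043 0.02810228255190497 yerr 0.0010156174482651714 [-0.2688  2.885  -1.4913] 0.04300543626144832
```

View pics/s8.png

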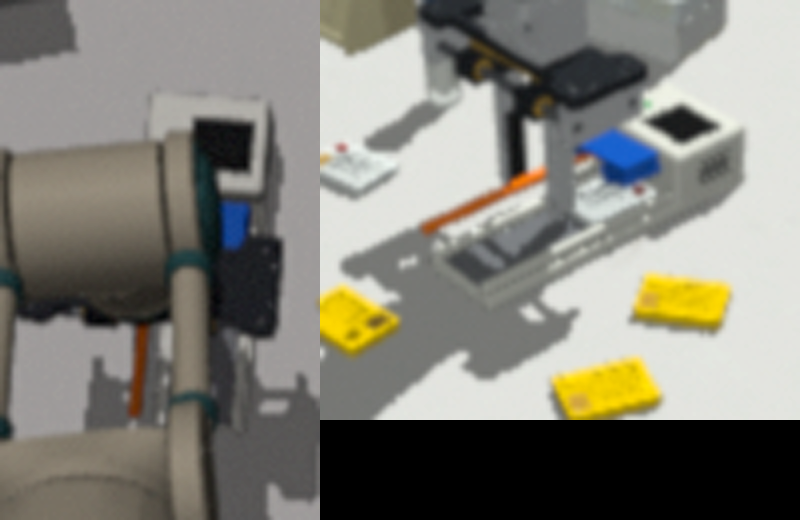

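Call:
send_rows(
  targets=[
    {"x":0.003,"y":-0.0002,"z":0,"spin":0,"jaw":-0.09},
    {"x":0.005,"y":-0.0004,"z":0,"spin":0,"jaw":-0.09},
    {"x":0.006,"y":-0.0005,"z":0,"spin":0,"jaw":-0.09},
    {"x":0.006,"y":-0.0005,"z":0,"spin":0,"jaw":-0.09},
  ],
)

```text
time: 8.85
tool_pos: [0.5368, 0.1195, 0.016]
ee_rot: [-0.0, 0.039, 0.999, -0.0]
wrist_force: [-1.8, 2.9, 0.1]
grip_width: 0.0428
```

Call:
send_rows(
  targets=[
    {"x":0.001,"y":-0.0001,"z":0,"spin":0,"jaw":-0.09},
    {"x":0.001,"y":-0.0001,"z":0,"spin":0,"jaw":-0.09},
  ],
)

```text
time: 9.1
tool_pos: [0.5379, 0.1195, 0.016]
ee_rot: [0.0, 0.039, 0.999, 0.0]
wrist_force: [-1.6, 2.9, -0.5]
grip_width: 0.043
```

```bash
python3 st.py s9
```

```text
t 9.1 [0.5379 0.1195 0.016 ] reader -0.029392991125263248 0.027936736444621912 yerr 0.001164908850674884 [-1.6051  2.8779 -0.5363] 0.04303720153680322
```

View pics/s9.png

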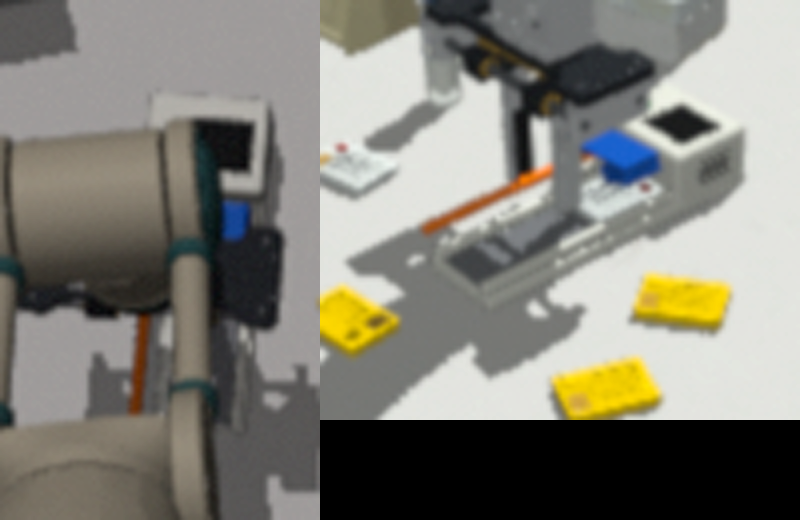

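Call:
send_rows(
  targets=[
    {"x":0.0015,"y":-0.0001,"z":0,"spin":0,"jaw":-0.09},
    {"x":0.0015,"y":-0.0001,"z":0,"spin":0,"jaw":-0.09},
  ],
)

```text
time: 9.45
tool_pos: [0.5383, 0.1194, 0.0159]
ee_rot: [-0.001, 0.04, 0.999, -0.0]
wrist_force: [-3.0, 3.5, 2.2]
grip_width: 0.0428
```

Call:
send_rows(
  targets=[
    {"x":0.001,"y":-0.0001,"z":0,"spin":0,"jaw":-0.09},
    {"x":0.001,"y":-0.0001,"z":0,"spin":0,"jaw":-0.09},
  ],
)

```text
time: 9.7
tool_pos: [0.5385, 0.1193, 0.0159]
ee_rot: [-0.002, 0.04, 0.999, -0.0]
wrist_force: [-4.8, 3.1, 2.6]
grip_width: 0.0424
```

Call:
send_rows(
  targets=[
    {"x":0.001,"y":-0.0001,"z":0,"spin":0,"jaw":-0.09},
    {"x":0.001,"y":-0.0001,"z":0,"spin":0,"jaw":-0.09},
  ],
)

```text
time: 9.95
tool_pos: [0.5385, 0.1193, 0.0158]
ee_rot: [-0.003, 0.04, 0.999, -0.0]
wrist_force: [-7.1, 3.6, 4.5]
grip_width: 0.0429
```

Run:
```python
from ov import *
s=env.camera("scene");p=env.camera("top")
overlay(s,(.565,.0893),-.08,"ovs2",(150,230,175,285),7,12)
overlay(p,(.565,.0893),-.08,"ovt2",(130,235,175,255),5,12)
for P in(s,p):print([(w(P,d["at"]).round(4),round(d["conf"],2)) for d in env.spot_point(P,"cartridge")[:5]])
print(tf((.565,.0893),-.08,[.012,0,.012]))
```

```text
[(array([0.3541, 0.1261, 0.0014]), 0.67), (array([ 0.5313, -0.0266, -0.0038]), 0.62), (array([ 0.4244, -0.0564, -0.005 ]), 0.57), (array([0.5789, 0.0885, 0.0105]), 0.53)]
[(array([ 4.223e-01, -5.520e-02, -2.000e-04]), 0.88), (array([ 0.5261, -0.0216, -0.0035]), 0.83)]
[0.57696162 0.08834102 0.012     ]
```

View pics/ovs2.png

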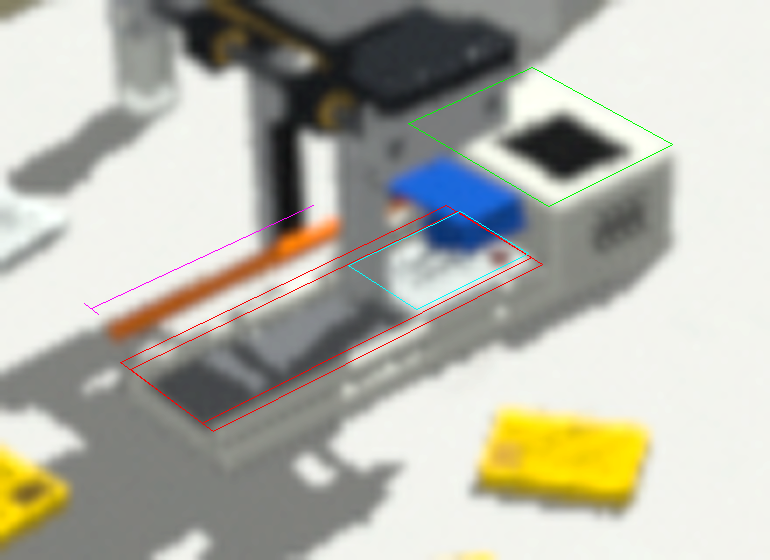

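View pics/ovt2.png

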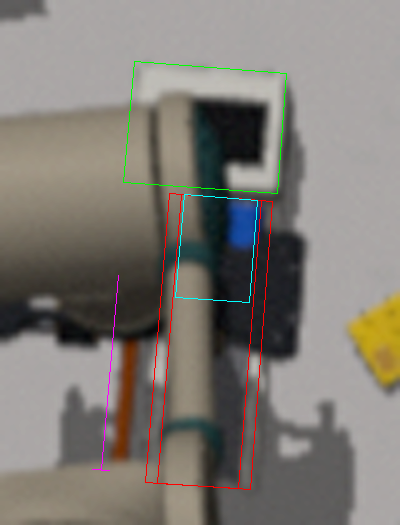

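Call:
send_rows(
  targets=[
    {"x":-0.003,"y":0.0002,"z":0,"spin":0,"jaw":-0.09},
    {"x":-0.006,"y":0.0005,"z":0,"spin":0,"jaw":-0.09},
    {"x":-0.006,"y":0.0005,"z":0,"spin":0,"jaw":-0.09},
    {"x":-0.006,"y":0.002,"z":0,"spin":0,"jaw":0.05},
    {"x":-0.006,"y":0.004,"z":0,"spin":0,"jaw":0.2},
    {"x":-0.006,"y":0.0055,"z":0,"spin":0,"jaw":0.4},
    {"x":-0.006,"y":0.0055,"z":0,"spin":0,"jaw":0.4},
    {"x":-0.006,"y":0.0055,"z":0,"spin":0,"jaw":0.4},
  ],
)

```text
time: 11.15
tool_pos: [0.5352, 0.1245, 0.0159]
ee_rot: [-0.0, 0.039, 0.999, -0.0]
wrist_force: [-0.3, -0.4, -0.2]
grip_width: 0.0656
```

```bash
python3 st.py s10
```

```text
t 11.15 [0.5352 0.1245 0.0159] reader -0.03251721385873334 0.032733225978702825 yerr 0.0013700126373992205 [-0.2933 -0.438  -0.1743] 0.06558514068413007
```

View pics/s10.png

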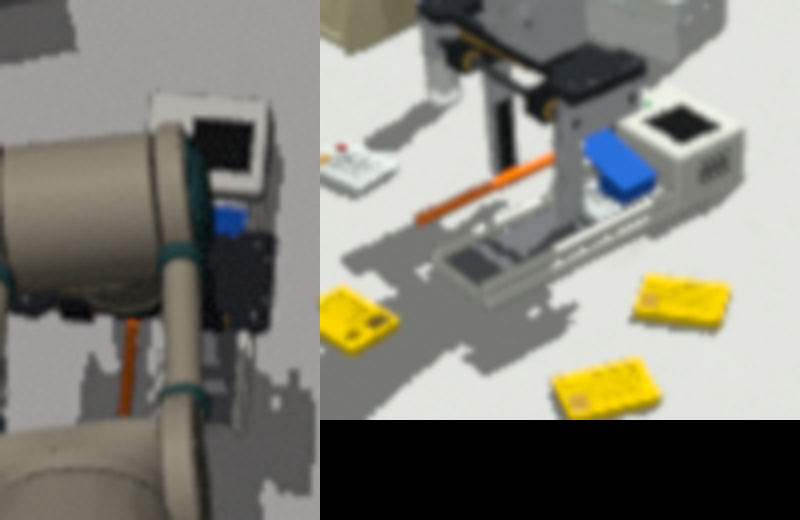

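Call:
send_rows(
  targets=[
    {"x":-0.008,"y":0.0006,"z":0,"spin":0,"jaw":0.4},
    {"x":-0.01,"y":0.0008,"z":0.01,"spin":0,"jaw":0.4},
    {"x":-0.01,"y":0.0008,"z":0.03,"spin":0,"jaw":0.4},
    {"x":-0.01,"y":0.0008,"z":0.06,"spin":0,"jaw":0.4},
    {"x":-0.02,"y":0.0008,"z":0.1,"spin":0,"jaw":0.4},
    {"x":-0.06,"y":0.0008,"z":0.14,"spin":0,"jaw":0.4},
    {"x":-0.11,"y":0.0008,"z":0.18,"spin":0,"jaw":0.4},
    {"x":-0.16,"y":0.0008,"z":0.2,"spin":0,"jaw":0.4},
    {"x":-0.2,"y":0.0008,"z":0.2,"spin":0,"jaw":0.4},
    {"x":-0.2,"y":0.0008,"z":0.2,"spin":0,"jaw":0.4},
    {"x":-0.2,"y":0.0008,"z":0.2,"spin":0,"jaw":0.4},
  ],
)

```text
time: 12.62
tool_pos: [0.3362, 0.1256, 0.2166]
ee_rot: [0.001, 0.039, 0.999, 0.0]
wrist_force: [-0.0, -0.4, 0.5]
grip_width: 0.0657
```

```bash
python3 st.py s11
python3 - <<'E'
from ov import *
s=env.camera("scene");p=env.camera("top")
overlay(s,(.565,.0893),-.08,"ovs3",(150,230,175,285),5,12)
overlay(p,(.565,.0893),-.08,"ovt3",(130,235,175,255),5,12)
for P in(s,p):print([(w(P,d["at"]).round(4),round(d["conf"],2)) for d in env.spot_point(P,"cartridge")[:5]])
E
```

```text
t 12.625 [0.3362 0.1256 0.2166] reader -0.23098907143782912 0.017873836366826268 yerr 0.001306193083138396 [-0.0114 -0.4177  0.4733] 0.06568717845165235
[(array([0.3546, 0.1279, 0.001 ]), 0.72), (array([ 0.4263, -0.0563, -0.0066]), 0.64), (array([ 0.5304, -0.0259, -0.0019]), 0.49), (array([0.5753, 0.0878, 0.0131]), 0.47)]
[(array([ 0.4216, -0.0557,  0.0005]), 0.85), (array([ 0.5244, -0.0227, -0.0026]), 0.77), (array([ 0.3546,  0.1267, -0.0014]), 0.67), (array([0.5759, 0.0847, 0.0063]), 0.52)]
```

View pics/ovs3.png

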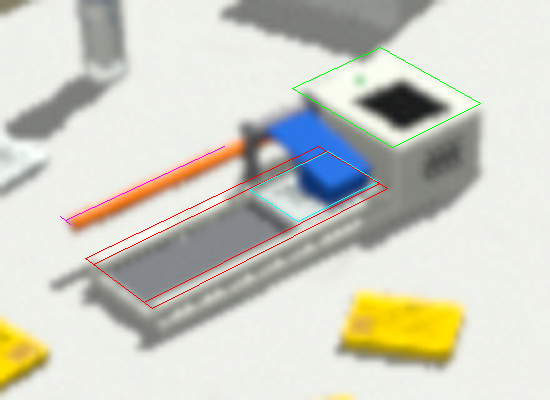

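View pics/ovt3.png

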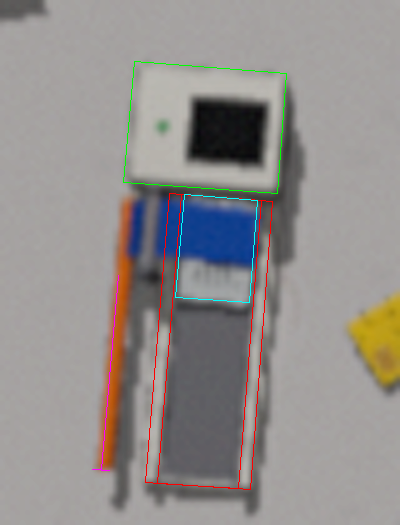

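```bash
python3 -c "
from plant import env
print(env.sign_off())"
```

```text
the job is handed in; nothing more can be done
None
```

The cartridge is home against the reader head and the cover has sprung down onto it. I handed the job in at 12.7 s of the 42 s allowed; no verdict was reported.

**What I did:** I lowered the open gripper with one finger outside the orange bar and the other in the tray behind the cartridge. I closed the jaws until the bar held the cover open, at about 0.5 rad judging from the pictures. I then pushed the cartridge along the tray until it stopped against the head. There the arm stopped advancing and the push force rose to about 7 N. I backed off about 3 mm, opened the jaws to release the bar, and lifted away.

**Last checks:**
- **Position:** In both final pictures the cartridge's near edge is within about 1–2 mm of the home outline, under the 5 mm allowed. The trained network puts its centre within about 4 mm of home in both views, at low confidence (0.47 and 0.52). The scene camera sat about 2 mm off my fitted reader outline throughout.
- **Cover:** The blue cover rests on the cartridge and the bar has swung back out.
- **Clearance:** The wrist force was about zero after the release. I did not measure the bystanders again; none looked moved where they showed in the pictures.

Two values are inferred rather than measured. The cover angle came from the pictures and finger positions, and the pad's pressing force came from the cover visibly resting on the cartridge.

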